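# Re-rack the specimen vials in order

### The job

Move the four capped specimen vials, kept upright, from the brown wooden rack into the empty aluminium rack, one to a compartment, keeping their order from the black end: the vial that was nearest the wooden rack's black end block goes nearest the aluminium rack's black end block, and so on down the row (the coloured clips on the wooden rack keep a record of that order). Leave every vial standing upright on the compartment floor.

Things in the scene. Friction and masses are not known exactly. Their poses are not given: they have to be found in the camera images.
- vial_red: specimen vial, red screw cap: upright amber glass cylinder 28 mm in diameter with a blank white band, cap 30 mm in diameter from 56 to 75 mm height, 75 mm tall, about 50 g. Origin: centre of its underside; z up. At the start it stands in a compartment of the old wooden rack (fixed; floor 5 mm and walls 35 mm above the table, 50 x 46 mm inside, row along y at 50 mm pitch).
- vial_yellow: specimen vial, yellow screw cap: upright amber glass cylinder 28 mm in diameter with a blank white band, cap 30 mm in diameter from 56 to 75 mm height, 75 mm tall, about 50 g. Origin: centre of its underside; z up. At the start it stands in a compartment of the old wooden rack (fixed; floor 5 mm and walls 35 mm above the table, 50 x 46 mm inside, row along y at 50 mm pitch).
- vial_green: specimen vial, green screw cap: upright amber glass cylinder 28 mm in diameter with a blank white band, cap 30 mm in diameter from 56 to 75 mm height, 75 mm tall, about 50 g. Origin: centre of its underside; z up. At the start it stands in a compartment of the old wooden rack (fixed; floor 5 mm and walls 35 mm above the table, 50 x 46 mm inside, row along y at 50 mm pitch).
- vial_blue: specimen vial, blue screw cap: upright amber glass cylinder 28 mm in diameter with a blank white band, cap 30 mm in diameter from 56 to 75 mm height, 75 mm tall, about 50 g. Origin: centre of its underside; z up. At the start it stands in a compartment of the old wooden rack (fixed; floor 5 mm and walls 35 mm above the table, 50 x 46 mm inside, row along y at 50 mm pitch).
- clip_red: flat red clip, 18 x 32 x 6 mm, fixed on the 10 mm high ledge along the far (+x) side of the old wooden rack, 43 mm in its +x from where the red vial starts; it stays as a record of the order. Origin: centre of its underside; its y axis runs along the rack's row towards that rack's black end block (a white block is at the other end).
- clip_yellow: flat yellow clip, 18 x 32 x 6 mm, fixed on the 10 mm high ledge along the far (+x) side of the old wooden rack, 43 mm in its +x from where the yellow vial starts; it stays as a record of the order. Origin: centre of its underside; its y axis runs along the rack's row towards that rack's black end block (a white block is at the other end).
- clip_green: flat green clip, 18 x 32 x 6 mm, fixed on the 10 mm high ledge along the far (+x) side of the old wooden rack, 43 mm in its +x from where the green vial starts; it stays as a record of the order. Origin: centre of its underside; its y axis runs along the rack's row towards that rack's black end block (a white block is at the other end).
- clip_blue: flat blue clip, 18 x 32 x 6 mm, fixed on the 10 mm high ledge along the far (+x) side of the old wooden rack, 43 mm in its +x from where the blue vial starts; it stays as a record of the order. Origin: centre of its underside; its y axis runs along the rack's row towards that rack's black end block (a white block is at the other end).
- new_rack: empty aluminium rack, fixed, yaw varies: four open compartments in a row, centres at y = -75, -25, 25, 75 mm, x = 0; each 50 (x) by 46 (y) mm inside, walls 4 mm thick, tops 35 mm and floor 5 mm above the table. Outside 58 x 204 mm. Origin: centre of its underside, on the table; z up. The black block may be at either end.
- end_black: black end block of the aluminium rack, 58 x 24 x 35 mm, fixed against one of its two ends (a white block of the same size is at the other). It lies in line with the row, its centre 39 mm from the middle of the nearest compartment. Origin: centre of its underside.

How it is judged:
By the outcome, as a careful person would: the job done as asked, in the order asked, and still so for the second after the job is handed in, with the robot touching nothing.
It also fails if it takes over 115 s, if anything falls off the work surface, if the arm or the gripper's body presses on something with over 40 N, if the wrist force passes 120 N, or if a joint passes its speed limit or range.

### The arm

A 7-joint arm with a two-finger parallel gripper is mounted at the origin on the work surface. World frame = base frame: x ahead of the robot, y to its left, z up, the work surface at z = 0. Lengths are in m, angles in rad, forces in N, time in s.
With the tool pointing down it reaches from about 0.425 to 0.925 m from the base axis. Payload 6.8 kg.
Tool frame: the origin (TCP) lies midway between the tips of the shut fingers; the grasp point (between the pads) lies 19 mm behind it; y points along the fingers, z is the direction in which the jaws open and shut, and the axes are right-handed (so a half turn about y gives the same grasp; the last joint's range is limited). The gripper opens to 85 mm and grips with 20 to 120 N. Pads are 22 mm wide; open, the fingers measure 114 mm over their backs; the gripper's body (76 mm by 85 mm) begins 54 mm behind the grasp point. The pads swing forward as they close: fully open they stand 13 mm farther back than shut.
Start: joints at [-1.401, 0.477, 0.022, 1.555, -0.011, 1.109, -0.083], TCP at [0.185, 0.649, 0.231] pointing down, gripper open.
Joint ranges: [-2.96, 2.96], [-0.34, 2.1], [-1.41, 1.46], [0.24, 2.44], [-1.37, 4.51], [0.17, 1.92], [-2.96, 2.96]. Speed limits (rad/s): [2.39, 2.39, 3.14, 3.14, 3.14, 3.14, 3.14].

### API

Orientations are given as a unit quaternion [w, x, y, z].
In Python, from station import bot gives the robot as it stands. The module is installed in compiled form; this text tells all that it offers.
- The arm moves only by the shell command python3 -m crank 'ROWS' [FORCE]. ROWS is JSON, a list of rows, each an object with "linear": the shift along the tool's x, y, z in m, a list of three; "dr": the turn, a rotation vector about the tool's x, y, z in degrees, a list of three; "hand": the gripper command: -1 is shut, 1 is fully open, values between are in proportion. A call has 1 to 10 rows; each row is the pose to reach, as a shift and turn from the pose commanded when the call began, along the tool's axes at that moment; what a row does not reach only later rows make up. A row lasts 1/12 s, in which the tool goes at most 41.7 mm and 7.16 degrees, less where a joint would pass 70% of its speed; a pose out of reach is approached as far as the arm can. A call with a gripper value outside its range is refused whole. The fingers move at their own pace and stop on an object; FORCE is the grip in N (left out, the last holds). Time passes only in rows, so rows that repeat a pose let the fingers close. It gives the time, the measured TCP pose, the force and the opening at its end, in the units of the state.
- bot.get_obs(): the state, without advancing time (a new reading comes with each control period).
- bot.read_camera(name): name is "scene" or "top" or "wrist"; returns the picture (400x640x3 uint8, blue, green, red); there is no depth.
- bot.camera_params(name): a dict with "K" (3x3 intrinsics, pixels), "k1" (the pictures are not rectified: a ray, as slopes to the right and down, at radius r is drawn at 1 + k1 r^2 times it, then the intrinsics apply), "R" (3x3) and "t" (3): a world point X has camera coordinates R X + t; the wrist camera has in their place "hand_eye" (4x4, takes a point from camera to tool coordinates, whose origin is the TCP and whose axes are the tool frame's). Camera axes: x right, y down, z forward; pixel columns grow to the right and rows downward; lengths in m; the calibration is good to about 2 mm. A picture is of the moment at which its call begins: read the wrist's pose just before it. camera_params takes no time and is no camera call.
- bot.hand_in(): hands the job in, once; it reports no verdict.
Trained networks look in the newest picture that a camera, given by its name, has taken for a name from the list of things; names that differ only in an ending like _2 or _b are one class to them, and where a whole thing is asked for, a point or a joint stands for the part that bears it (a point fixed in the world has none). Each returns a list of dicts, best first, with "score" (0 to 1); they miss things now and then, are a little off and sometimes report something else, mostly with a low value. They report only what shows in the picture. A call takes as long as a camera call.
- bot.search_frame(camera, target): "extent" ([left, top, right, bottom] in pixels, round what is visible of it).
- bot.cut_out(camera, target): "pixels" (400x640 bool, what is visible of it) and "extent" ([left, top, right, bottom] in pixels, round what is visible of it).
- bot.place_of(camera, target): "xy" ([column, row] in pixels: a listed point, or the origin of a listed thing).
The state is a dict: "t": time; "q": joint angles; "joint_vel": joint speeds; "joint_torque": joint torques, N m; "eef_pos": TCP position; "tool_rot": TCP orientation; "contact_force": force on the tool from outside, world axes, zero at the start; "torque": the same for the moment, N m; "gripper_width": opening from 0.0 (shut) to 1.0 (fully open).
Only numpy, scipy, OpenCV 4.12 (cv2) and the standard library are available. Lean on these libraries where they do the work, as an engineer would, in place of code of your own. Each camera call takes 0.05 s, during which the arm holds its last target. There are 200 camera calls.

## Working session

There is one attempt and no reset: what is moved stays moved. The work goes in short steps, Python scripts to look and compute and a shell command to move; the robot and the scene stay as the last step left them, time stands still between calls to the robot, and variables do not carry over. Pictures are saved under pics/ and viewed, about 12 in all and at most 16, crops included, and the job is handed in when it is done.

```bash
mkdir -p pics; cat > h.py <<'E'
import numpy as np, cv2
from station import bot
from scipy.spatial.transform import Rotation as Ro
def Rq(q): return Ro.from_quat([q[1],q[2],q[3],q[0]]).as_matrix()
def ray(cam,px,obs=None):
    p=bot.camera_params(cam);K=np.array(p["K"]);k1=p["k1"]
    d=np.array([(px[0]-K[0,2])/K[0,0],(px[1]-K[1,2])/K[1,1]]);u=d.copy()
    for _ in range(20): u=d/(1+k1*(u@u))
    v=np.array([*u,1.])
    if cam=="wrist":
        H=np.array(p["hand_eye"]);R=Rq(obs["tool_rot"])
        return R@H[:3,3]+np.array(obs["eef_pos"]),R@H[:3,:3]@v
    R=np.array(p["R"]);t=np.array(p["t"]);return -R.T@t,R.T@v
def at(cam,px,z,obs=None):
    o,d=ray(cam,px,obs);return (o+d*(z-o[2])/d[2])
E
python3 - <<'E'
from h import *
o=bot.get_obs();print(o["t"],o["eef_pos"],Rq(o["tool_rot"]).round(3).tolist(),o["gripper_width"])
for c in("top","scene"):
    cv2.imwrite(f"pics/{c}0.png",bot.read_camera(c))
    for n,z in [(f"vial_{k}",.005) for k in("red","yellow","green","blue")]+[(f"clip_{k}",.01) for k in("red","yellow","green","blue")]+[("new_rack",0),("end_black",0)]:
        for r in bot.place_of(c,n)[:2]: print(c,n,round(r["score"],2),np.round(r["xy"],1),at(c,r["xy"],z).round(4))
print(bot.get_obs()["t"])
E
```

```text
0.0 [0.18496823 0.64853318 0.23035451] [[0.962, -0.0, 0.274], [-0.274, -0.002, 0.962], [0.0, -1.0, -0.002]] 0.9972503216901996
top vial_red 0.91 [457.1 244.7] [ 0.5134 -0.2659  0.005 ]
top vial_yellow 0.62 [378.1 256.6] [ 0.4882 -0.1153  0.005 ]
top vial_green 0.91 [400.8 252.1] [ 0.4975 -0.1581  0.005 ]
top vial_blue 0.6 [429.6 243.8] [ 0.5142 -0.2129  0.005 ]
top clip_red 0.53 [453.3 216. ] [ 0.5675 -0.2573  0.01  ]
top clip_yellow 0.52 [371.  230.1] [ 0.5374 -0.1007  0.01  ]
top clip_green 0.51 [398.6 224.6] [ 0.5489 -0.1526  0.01  ]
top clip_blue 0.55 [425.1 225.9] [ 0.5476 -0.203   0.01  ]
top new_rack 0.77 [227.2 205.1] [0.5784 0.175  0.    ]
top end_black 0.87 [167.  211.8] [0.5623 0.2931 0.    ]
scene vial_red 0.86 [210.6 272.6] [ 0.5205 -0.2665  0.005 ]
scene vial_yellow 0.56 [258.8 218.3] [ 0.4918 -0.1113  0.005 ]
scene vial_green 0.85 [243.4 233.4] [ 0.4973 -0.1602  0.005 ]
scene vial_blue 0.82 [225.3 253.2] [ 0.5071 -0.2177  0.005 ]
scene clip_red 0.48 [229.6 279.5] [ 0.5627 -0.255   0.01  ]
scene clip_red 0.28 [271.3 223.9] [ 0.526 -0.108  0.01 ]
scene clip_yellow 0.43 [270.2 224.1] [ 0.5247 -0.1099  0.01  ]
scene clip_green 0.49 [261.1 239.7] [ 0.5397 -0.1507  0.01  ]
scene clip_blue 0.44 [242.6 259.8] [ 0.5479 -0.2084  0.01  ]
scene new_rack 0.79 [373.7 167.6] [0.5798 0.1762 0.    ]
scene end_black 0.62 [396.3 145.3] [0.5744 0.2788 0.    ]
1.1
```

View pics/top0.png

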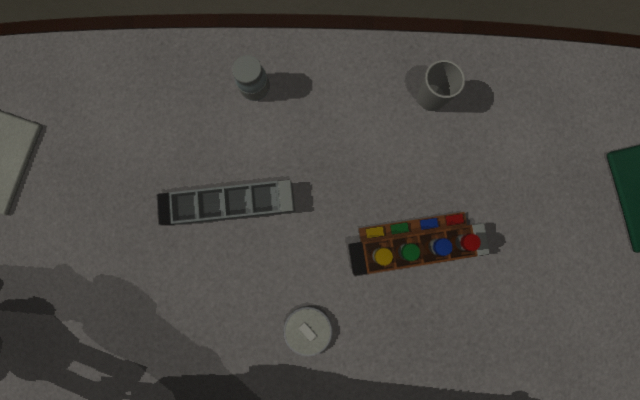

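View pics/scene0.png

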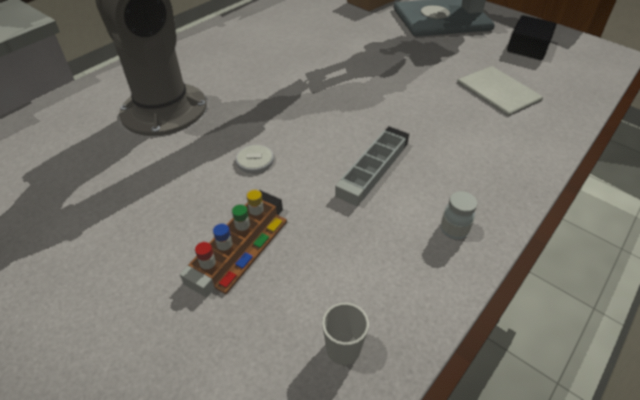

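The top view shows the wooden rack with its black block on the left (358,258) and the vials in the order yellow, green, blue, red. The aluminium rack's black block is also on its left end (163,208). The scene view agrees, and the clips match the vial order. I'll move towards the aluminium rack, turning the jaws across the row.

```bash
cat >> h.py <<'E'
def delta(xyz,yaw):
    "shift and turn (tool axes) from here to TCP xyz, tool down, jaw axis at yaw deg"
    o=bot.get_obs();R=Rq(o["tool_rot"]);a=np.radians(yaw);z=np.array([np.cos(a),np.sin(a),0]);y=np.array([0,0,-1.]);x=np.cross(y,z)
    T=np.stack([x,y,z],1)
    print("t",round(o["t"],2),"pos",np.round(o["eef_pos"],4),"q",np.round(o["q"],2),"lin",(R.T@(np.array(xyz)-o["eef_pos"])).round(4),"dr",np.degrees(Ro.from_matrix(R.T@T).as_rotvec()).round(2),"F",np.round(o["contact_force"],1),"w",round(o["gripper_width"],3))
E
R='{"linear":[0.25,-0.12,-0.17],"dr":[0,68,0],"hand":1}'
python3 -m crank '[{"linear":[0.25,-0.12,-0.17],"dr":[0,68,0],"hand":1},{"linear":[0.25,-0.12,-0.17],"dr":[0,68,0],"hand":1},{"linear":[0.25,-0.12,-0.17],"dr":[0,68,0],"hand":1},{"linear":[0.25,-0.12,-0.17],"dr":[0,68,0],"hand":1},{"linear":[0.25,-0.12,-0.17],"dr":[0,68,0],"hand":1},{"linear":[0.25,-0.12,-0.17],"dr":[0,68,0],"hand":1},{"linear":[0.25,-0.12,-0.17],"dr":[0,68,0],"hand":1},{"linear":[0.25,-0.12,-0.17],"dr":[0,68,0],"hand":1},{"linear":[0.25,-0.12,-0.17],"dr":[0,68,0],"hand":1},{"linear":[0.25,-0.12,-0.17],"dr":[0,68,0],"hand":1}]'
python3 - <<'E'
from h import *
delta([.55,.175,.36],6)
p=bot.camera_params("wrist");print(np.round(p["hand_eye"],3),np.round(p["K"],0),p["k1"])
E
```

```text
t: 1.93
eef_pos: [0.3813, 0.4151, 0.3529]
tool_rot: [0.524, -0.522, 0.476, -0.476]
contact_force: [-0.0, 1.2, -0.2]
gripper_width: 1.001
t 1.93 pos [0.3813 0.4151 0.3529] q [-1.22  0.2   0.34  1.69 -0.07  1.27 -0.78] lin [ 0.2549 -0.0073  0.1453] dr [-0.11 -0.59 -0.12] F [-0.   1.2 -0.2] w 1.001
[[-0.     0.951  0.31  -0.08 ]
 [ 0.    -0.31   0.951 -0.142]
 [ 1.     0.     0.     0.   ]
 [ 0.     0.     0.     1.   ]] [[278.   0. 322.]
 [  0. 278. 194.]
 [  0.   0.   1.]] -0.050333678163015164
```

```bash

python3 -m crank '[{"linear":[0.23,0.15,0.175],"dr":[0,0,0],"hand":1},{"linear":[0.23,0.15,0.175],"dr":[0,0,0],"hand":1},{"linear":[0.23,0.15,0.175],"dr":[0,0,0],"hand":1},{"linear":[0.23,0.15,0.175],"dr":[0,0,0],"hand":1},{"linear":[0.23,0.15,0.175],"dr":[0,0,0],"hand":1},{"linear":[0.23,0.15,0.175],"dr":[0,0,0],"hand":1},{"linear":[0.23,0.15,0.175],"dr":[0,0,0],"hand":1},{"linear":[0.23,0.15,0.175],"dr":[0,0,0],"hand":1},{"linear":[0.23,0.15,0.175],"dr":[0,0,0],"hand":1},{"linear":[0.23,0.15,0.175],"dr":[0,0,0],"hand":1}]'
python3 - <<'E'
from h import *
delta([.58,.2,.2],6)
o=bot.get_obs();im=bot.read_camera("wrist");cv2.imwrite("pics/w1.png",im)
for n in("new_rack","end_black"):
    for r in bot.place_of("wrist",n)[:2]: print(n,round(r["score"],2),np.round(r["xy"],1),at("wrist",r["xy"],0,o).round(4))
r=bot.cut_out("wrist","new_rack")
if r:
    m=r[0]["pixels"];c=max(cv2.findContours(m.astype(np.uint8),0,2)[0],key=cv2.contourArea)
    b=cv2.boxPoints(cv2.minAreaRect(c));print(r[0]["score"],b.round(1).tolist());print([at("wrist",p,.035,o).round(4).tolist() for p in b])
delta([.503,-.13,.2],10)
E
```

```text
t: 2.77
eef_pos: [0.5778, 0.2044, 0.2002]
tool_rot: [-0.524, 0.526, -0.474, 0.474]
contact_force: [0.2, 0.3, 0.7]
gripper_width: 1.002
t 2.77 pos [0.5778 0.2044 0.2002] q [-0.77  0.43  0.43  1.76 -0.21  1.   -0.15] lin [0.0046 0.0002 0.0017] dr [ 0.09 -0.17  0.1 ] F [0.2 0.3 0.7] w 1.002
new_rack 0.62 [322.6 191.7] [0.5813 0.1757 0.    ]
end_black 0.88 [316.4 100.9] [0.5626 0.2862 0.    ]
0.93 [[292.79998779296875, 112.0999984741211], [346.0, 111.5999984741211], [347.70001220703125, 275.8999938964844], [294.5, 276.3999938964844]]
[[0.5395, 0.272, 0.035], [0.5957, 0.2784, 0.035], [0.6241, 0.0764, 0.035], [0.5558, 0.0684, 0.035]]
t 2.97 pos [0.5768 0.2088 0.202 ] q [-0.77  0.43  0.43  1.76 -0.21  1.   -0.15] lin [ 0.3288  0.0015 -0.1101] dr [-0.04 -3.77 -0.07] F [-0.6 -0.2  0.9] w 1.0
```

View pics/w1.png

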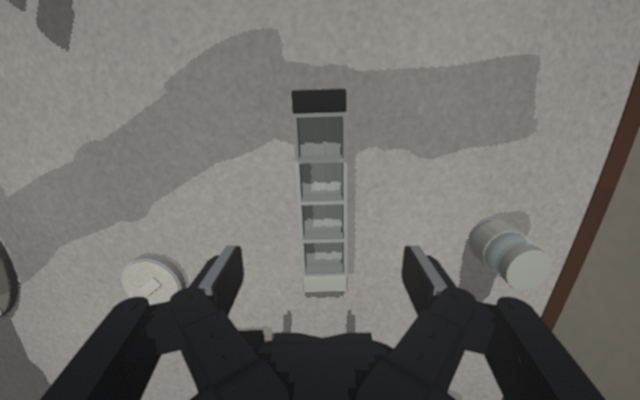

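The wrist view shows the black block at (319,101) and four empty compartments between rows 114 and 276, with the white block at (324,284). Next I'll compute the wall lines at the top height and move on to the wooden rack.

```bash

python3 - <<'E'
from h import *
o=bot.get_obs()
for p in [(293,91),(346,90),(320,114),(297,114.5),(344.5,114),(322,160),(323.5,203.5),(324.5,243),(325.5,276),(306,276),(345,276)]: print(p,at("wrist",p,.035,o).round(4))
E
python3 -m crank '[{"linear":[0.33,0,-0.11],"dr":[0,-4,0],"hand":1},{"linear":[0.33,0,-0.11],"dr":[0,-4,0],"hand":1},{"linear":[0.33,0,-0.11],"dr":[0,-4,0],"hand":1},{"linear":[0.33,0,-0.11],"dr":[0,-4,0],"hand":1},{"linear":[0.33,0,-0.11],"dr":[0,-4,0],"hand":1},{"linear":[0.33,0,-0.11],"dr":[0,-4,0],"hand":1},{"linear":[0.33,0,-0.11],"dr":[0,-4,0],"hand":1},{"linear":[0.33,0,-0.11],"dr":[0,-4,0],"hand":1},{"linear":[0.33,0,-0.11],"dr":[0,-4,0],"hand":1},{"linear":[0.33,0,-0.11],"dr":[0,-4,0],"hand":1}]'
python3 -m crank '[{"linear":[0,0,0],"dr":[0,0,0],"hand":1},{"linear":[0,0,0],"dr":[0,0,0],"hand":1},{"linear":[0,0,0],"dr":[0,0,0],"hand":1}]'
python3 - <<'E'
from h import *
o=bot.get_obs();im=bot.read_camera("wrist");cv2.imwrite("pics/w2.png",im)
for k in("red","yellow","green","blue"):
    for n,z in(("vial_"+k,.005),("clip_"+k,.01)):
        r=bot.search_frame("wrist",n); p=bot.place_of("wrist",n)
        print(n, [(round(x["score"],2),np.round(x["extent"]).tolist()) for x in r[:1]],[(round(x["score"],2),np.round(x["xy"],1),at("wrist",x["xy"],z,o).round(4)) for x in p[:1]])
delta([.503,-.13,.2],10)
E
```

```text
(293, 91) [0.5366 0.2981 0.035 ]
(346, 90) [0.5919 0.3051 0.035 ]
(320, 114) [0.5673 0.2778 0.035 ]
(297, 114.5) [0.5428 0.2746 0.035 ]
(344.5, 114) [0.5935 0.2807 0.035 ]
(322, 160) [0.5749 0.2283 0.035 ]
(323.5, 203.5) [0.5823 0.1767 0.035 ]
(324.5, 243) [0.5893 0.125  0.035 ]
(325.5, 276) [0.5959 0.0774 0.035 ]
(306, 276) [0.5707 0.0747 0.035 ]
(345, 276) [0.6211 0.0801 0.035 ]
t: 3.8
eef_pos: [0.5019, -0.1367, 0.2024]
tool_rot: [0.541, -0.541, 0.455, -0.456]
contact_force: [1.0, 0.5, 0.5]
gripper_width: 1.003
t: 4.05
eef_pos: [0.5036, -0.1305, 0.2014]
tool_rot: [0.543, -0.543, 0.453, -0.453]
contact_force: [-0.6, 0.5, -0.0]
gripper_width: 0.999
vial_red [(0.78, [300.0, 267.0, 328.0, 310.0])] [(0.64, array([316.1, 263.5]), array([ 0.5193, -0.2624,  0.005 ]))]
clip_red [(0.72, [337.0, 255.0, 355.0, 279.0])] [(0.52, array([344.8, 265.5]), array([ 0.5585, -0.2554,  0.01  ]))]
vial_yellow [(0.73, [299.0, 148.0, 329.0, 189.0])] [(0.85, array([316.9, 154.7]), array([ 0.4939, -0.1116,  0.005 ]))]
clip_yellow [(0.77, [346.0, 145.0, 358.0, 171.0])] [(0.87, array([351.8, 160.5]), array([ 0.5369, -0.1101,  0.01  ]))]
vial_green [(0.61, [298.0, 186.0, 329.0, 230.0])] [(0.68, array([314.7, 191.4]), array([ 0.4994, -0.1586,  0.005 ]))]
clip_green [(0.95, [342.0, 180.0, 358.0, 210.0])] [(0.9, array([349.3, 194.5]), array([ 0.5429, -0.1532,  0.01  ]))]
vial_blue [(0.86, [302.0, 225.0, 329.0, 273.0])] [(0.89, array([318.2, 233.7]), array([ 0.5142, -0.2165,  0.005 ]))]
clip_blue [(0.57, [339.0, 224.0, 357.0, 252.0])] [(0.68, array([349.6, 234.5]), array([ 0.555 , -0.2078,  0.01  ]))]
t 4.9 pos [ 0.5028 -0.1329  0.2013] q [-0.31  0.28  0.54  1.98 -0.18  0.93  0.5 ] lin [-0.0029  0.0013  0.0007] dr [ 0.    0.08 -0.  ] F [-0.3  0.5 -0.7] w 1.0
```

View pics/w2.png

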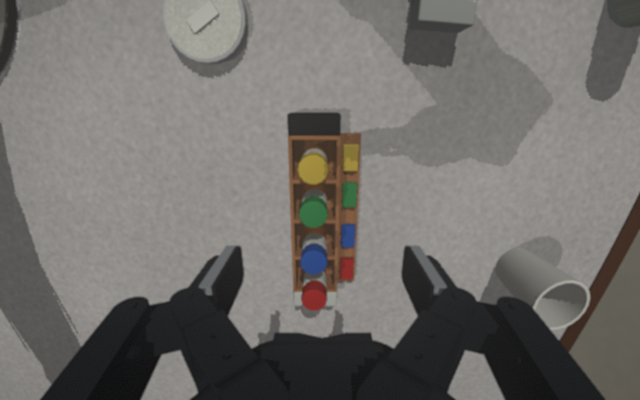

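The wrist view shows cap centres at yellow (313,169), green (314,212), blue (314,260) and red (314,296), with the black block at the top. Next I'll turn the cap centres into positions.

```bash

python3 - <<'E'
from h import *
o=bot.get_obs();o["eef_pos"]=np.array([.503,-.132,.2015])
for n,p in dict(y=(313,169),g=(314,212.5),b=(314,261),r=(314,297)).items(): print(n,at("wrist",p,.08,o).round(4))
delta([.495,-.115,.12],10)
E
```

```text
y [ 0.4911 -0.1144  0.08  ]
g [ 0.4996 -0.159   0.08  ]
b [ 0.509  -0.2149  0.08  ]
r [ 0.5169 -0.2616  0.08  ]
t 4.9 pos [ 0.5028 -0.1329  0.2013] q [-0.31  0.28  0.54  1.98 -0.18  0.93  0.5 ] lin [-0.019   0.0813 -0.0046] dr [ 0.    0.08 -0.  ] F [-0.3  0.5 -0.7] w 1.0
```

```bash

python3 -m crank '[{"linear":[-0.021,0.04,-0.006],"dr":[0,0,0],"hand":1},{"linear":[-0.021,0.08,-0.006],"dr":[0,0,0],"hand":1},{"linear":[-0.021,0.12,-0.006],"dr":[0,0,0],"hand":1},{"linear":[-0.021,0.14,-0.006],"dr":[0,0,0],"hand":1},{"linear":[-0.021,0.155,-0.006],"dr":[0,0,0],"hand":1},{"linear":[-0.021,0.155,-0.006],"dr":[0,0,0],"hand":1},{"linear":[-0.021,0.155,-0.006],"dr":[0,0,0],"hand":1},{"linear":[-0.021,0.155,-0.006],"dr":[0,0,0],"hand":0.4},{"linear":[-0.021,0.155,-0.006],"dr":[0,0,0],"hand":0.1},{"linear":[-0.021,0.155,-0.006],"dr":[0,0,0],"hand":-0.1}]' 30
python3 -m crank '[{"linear":[0,0,0],"dr":[0,0,0],"hand":-0.3},{"linear":[0,0,0],"dr":[0,0,0],"hand":-0.6},{"linear":[0,0,0],"dr":[0,0,0],"hand":-1},{"linear":[0,0,0],"dr":[0,0,0],"hand":-1},{"linear":[0,0,0],"dr":[0,0,0],"hand":-1},{"linear":[0,0,0],"dr":[0,0,0],"hand":-1}]' 30
python3 - <<'E'
from h import *
cv2.imwrite("pics/w3.png",bot.read_camera("wrist"))
delta([.570,.250,.16],8)
E
```

```text
t: 5.73
eef_pos: [0.4943, -0.1133, 0.0475]
tool_rot: [0.543, -0.541, 0.453, -0.455]
contact_force: [0.0, -0.2, -0.8]
gripper_width: 0.603
t: 6.23
eef_pos: [0.4937, -0.1134, 0.047]
tool_rot: [0.542, -0.542, 0.454, -0.454]
contact_force: [-1.9, -0.5, 6.7]
gripper_width: 0.337
t 6.28 pos [ 0.4937 -0.1134  0.047 ] q [-0.23  0.5   0.41  2.12 -0.36  0.59  0.62] lin [-0.3444 -0.1129  0.1388] dr [-0.06  2.07 -0.  ] F [-1.6  0.9  7.3] w 0.341
```

View pics/w3.png

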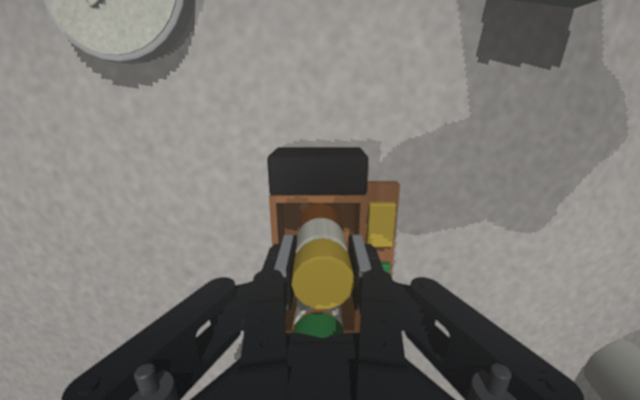

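The yellow cap (322,275) is centred between the pads at an opening of 0.34. Lifting and carrying it over.

```bash

python3 -m crank '[{"linear":[0,-0.03,0],"dr":[0,0,0],"hand":-1},{"linear":[0,-0.06,0],"dr":[0,0,0],"hand":-1},{"linear":[0,-0.09,0],"dr":[0,0,0],"hand":-1},{"linear":[-0.03,-0.11,0.01],"dr":[0,0,0],"hand":-1},{"linear":[-0.065,-0.113,0.025],"dr":[0,1,0],"hand":-1},{"linear":[-0.1,-0.113,0.04],"dr":[0,2,0],"hand":-1},{"linear":[-0.135,-0.113,0.055],"dr":[0,2,0],"hand":-1},{"linear":[-0.17,-0.113,0.07],"dr":[0,2,0],"hand":-1},{"linear":[-0.205,-0.113,0.085],"dr":[0,2,0],"hand":-1},{"linear":[-0.24,-0.113,0.1],"dr":[0,2,0],"hand":-1}]' 30
python3 -m crank '[{"linear":[-0.033,0,0.012],"dr":[0,0,0],"hand":-1},{"linear":[-0.065,0,0.023],"dr":[0,0,0],"hand":-1},{"linear":[-0.09,0,0.032],"dr":[0,0,0],"hand":-1},{"linear":[-0.104,0,0.037],"dr":[0,0,0],"hand":-1},{"linear":[-0.105,0,0.036],"dr":[0,0,0],"hand":-1},{"linear":[-0.105,0,0.036],"dr":[0,0,0],"hand":-1},{"linear":[-0.105,0,0.036],"dr":[0,0,0],"hand":-1}]' 30
python3 - <<'E'
from h import *
cv2.imwrite("pics/w4.png",bot.read_camera("wrist"))
delta([.570,.250,.047],8)
E
```

```text
t: 7.12
eef_pos: [0.5496, 0.1425, 0.1594]
tool_rot: [0.534, -0.534, 0.464, -0.463]
contact_force: [-0.2, -1.4, 0.0]
gripper_width: 0.334
t: 7.7
eef_pos: [0.5705, 0.2472, 0.1592]
tool_rot: [-0.533, 0.534, -0.464, 0.464]
contact_force: [0.2, -0.9, -0.2]
gripper_width: 0.346
t 7.75 pos [0.5706 0.2469 0.1593] q [-0.83  0.49  0.44  1.78 -0.25  0.93 -0.15] lin [-0.0033  0.1123 -0.0002] dr [ 0.03 -0.09  0.07] F [ 0.1 -1.1  0.1] w 0.337
```

View pics/w4.png

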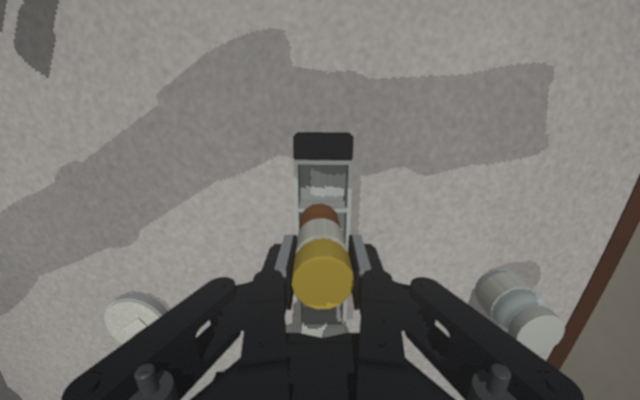

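The vial hangs straight between the pads, with the compartment just ahead of it. The black joint line is at (324,163). I'll check the slot centre against this view.

```bash

python3 - <<'E'
from h import *
o=bot.get_obs()
for p in [(324,163),(299,163),(349,163),(324,209)]: print(p,at("wrist",p,.035,o).round(4))
E
```

```text
(324, 163) [0.5692 0.2715 0.035 ]
(299, 163) [0.5451 0.2682 0.035 ]
(349, 163) [0.5934 0.2749 0.035 ]
(324, 209) [0.5759 0.2241 0.035 ]
```

```bash

python3 -m crank '[{"linear":[0,0.03,0],"dr":[0,0,0],"hand":-1},{"linear":[0,0.06,0],"dr":[0,0,0],"hand":-1},{"linear":[0,0.085,0],"dr":[0,0,0],"hand":-1},{"linear":[0,0.1,0],"dr":[0,0,0],"hand":-1},{"linear":[0,0.107,0],"dr":[0,0,0],"hand":-1},{"linear":[0,0.111,0],"dr":[0,0,0],"hand":-1},{"linear":[0,0.111,0],"dr":[0,0,0],"hand":-1},{"linear":[0,0.111,0],"dr":[0,0,0],"hand":-1}]' 30
python3 -m crank '[{"linear":[0,0,0],"dr":[0,0,0],"hand":-0.2},{"linear":[0,0,0],"dr":[0,0,0],"hand":0},{"linear":[0,0,0],"dr":[0,0,0],"hand":0.3},{"linear":[0,0,0],"dr":[0,0,0],"hand":0.7},{"linear":[0,0,0],"dr":[0,0,0],"hand":1},{"linear":[0,0,0],"dr":[0,0,0],"hand":1},{"linear":[0,-0.03,0],"dr":[0,0,0],"hand":1},{"linear":[0,-0.07,0],"dr":[0,0,0],"hand":1},{"linear":[0,-0.11,0],"dr":[0,0,0],"hand":1},{"linear":[0,-0.11,0],"dr":[0,0,0],"hand":1}]' 30
python3 - <<'E'
from h import *
cv2.imwrite("pics/w5.png",bot.read_camera("wrist"))
delta([.500,-.160,.12],10)
E
```

```text
t: 8.42
eef_pos: [0.5715, 0.2492, 0.0494]
tool_rot: [0.534, -0.533, 0.464, -0.464]
contact_force: [0.1, -0.1, -0.9]
gripper_width: 0.342
t: 9.25
eef_pos: [0.5753, 0.2508, 0.1662]
tool_rot: [0.538, -0.53, 0.462, -0.465]
contact_force: [2.2, 0.2, 0.3]
gripper_width: 0.999
t 9.3 pos [0.5736 0.2506 0.163 ] q [-0.83  0.49  0.44  1.77 -0.25  0.92 -0.15] lin [ 0.3963  0.0406 -0.1308] dr [-0.47 -1.94 -0.18] F [-0.1  0.6 -0.8] w 1.0
```

View pics/w5.png

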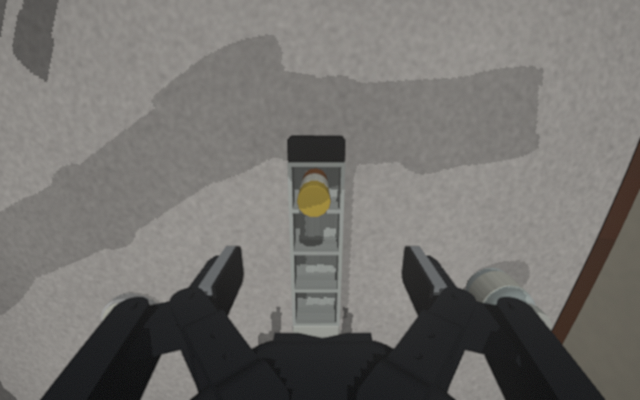

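Yellow stands upright in the first compartment (314,195). Next is green.

```bash

python3 -m crank '[{"linear":[0.396,0,-0.131],"dr":[0,-2,0],"hand":1},{"linear":[0.396,0,-0.131],"dr":[0,-2,0],"hand":1},{"linear":[0.396,0,-0.131],"dr":[0,-2,0],"hand":1},{"linear":[0.396,0,-0.131],"dr":[0,-2,0],"hand":1},{"linear":[0.396,0,-0.131],"dr":[0,-2,0],"hand":1},{"linear":[0.396,0,-0.131],"dr":[0,-2,0],"hand":1},{"linear":[0.396,0,-0.131],"dr":[0,-2,0],"hand":1},{"linear":[0.396,0,-0.131],"dr":[0,-2,0],"hand":1},{"linear":[0.396,0,-0.131],"dr":[0,-2,0],"hand":1},{"linear":[0.396,0,-0.131],"dr":[0,-2,0],"hand":1}]'
python3 -m crank '[{"linear":[0,0,0],"dr":[0,0,0],"hand":1},{"linear":[0,0,0],"dr":[0,0,0],"hand":1},{"linear":[0,0,0],"dr":[0,0,0],"hand":1},{"linear":[0,0,0],"dr":[0,0,0],"hand":1},{"linear":[0,0,0],"dr":[0,0,0],"hand":1}]'
python3 - <<'E'
from h import *
delta([.500,-.160,.046],10)
E
```

```text
t: 10.13
eef_pos: [0.4954, -0.162, 0.1576]
tool_rot: [-0.542, 0.542, -0.454, 0.454]
contact_force: [1.4, -0.1, 0.0]
gripper_width: 0.998
t: 10.55
eef_pos: [0.497, -0.1586, 0.1579]
tool_rot: [0.543, -0.543, 0.454, -0.453]
contact_force: [0.1, 0.4, 0.2]
gripper_width: 0.998
t 10.55 pos [ 0.497  -0.1586  0.1579] q [-0.25  0.35  0.53  2.02 -0.24  0.84  0.6 ] lin [0.002  0.1119 0.0028] dr [ 0.03  0.26 -0.04] F [0.1 0.4 0.2] w 0.998
```

```bash

python3 -m crank '[{"linear":[0.002,0.04,0.003],"dr":[0,0,0],"hand":1},{"linear":[0.002,0.075,0.003],"dr":[0,0,0],"hand":1},{"linear":[0.002,0.1,0.003],"dr":[0,0,0],"hand":1},{"linear":[0.002,0.111,0.003],"dr":[0,0,0],"hand":1},{"linear":[0.002,0.111,0.003],"dr":[0,0,0],"hand":1},{"linear":[0.002,0.111,0.003],"dr":[0,0,0],"hand":0.6},{"linear":[0.002,0.111,0.003],"dr":[0,0,0],"hand":0.2},{"linear":[0.002,0.111,0.003],"dr":[0,0,0],"hand":0},{"linear":[0.002,0.111,0.003],"dr":[0,0,0],"hand":-0.2},{"linear":[0.002,0.111,0.003],"dr":[0,0,0],"hand":-0.4}]' 30
python3 -m crank '[{"linear":[0,0,0],"dr":[0,0,0],"hand":-0.7},{"linear":[0,0,0],"dr":[0,0,0],"hand":-1},{"linear":[0,0,0],"dr":[0,0,0],"hand":-1},{"linear":[0,0,0],"dr":[0,0,0],"hand":-1},{"linear":[0,-0.03,0],"dr":[0,0,0],"hand":-1},{"linear":[0,-0.06,0],"dr":[0,0,0],"hand":-1},{"linear":[0,-0.09,0],"dr":[0,0,0],"hand":-1},{"linear":[0,-0.11,0],"dr":[0,0,0],"hand":-1},{"linear":[0,-0.11,0],"dr":[0,0,0],"hand":-1}]' 30
python3 - <<'E'
from h import *
delta([.578,.199,.158],8)
E
```

```text
t: 11.38
eef_pos: [0.5007, -0.162, 0.0484]
tool_rot: [0.542, -0.542, 0.454, -0.455]
contact_force: [0.0, -0.4, 7.7]
gripper_width: 0.339
t: 12.13
eef_pos: [0.5025, -0.1629, 0.1616]
tool_rot: [0.543, -0.54, 0.452, -0.457]
contact_force: [0.1, 0.0, -0.3]
gripper_width: 0.341
t 12.13 pos [ 0.5025 -0.1629  0.1616] q [-0.25  0.35  0.55  2.01 -0.24  0.84  0.61] lin [-0.3432  0.004   0.1374] dr [-0.43  2.05  0.1 ] F [ 0.1  0.  -0.3] w 0.341
```

```bash

python3 -m crank '[{"linear":[-0.035,0,0.014],"dr":[0,1,0],"hand":-1},{"linear":[-0.07,0,0.028],"dr":[0,2,0],"hand":-1},{"linear":[-0.105,0,0.042],"dr":[0,2,0],"hand":-1},{"linear":[-0.14,0,0.056],"dr":[0,2,0],"hand":-1},{"linear":[-0.175,0,0.07],"dr":[0,2,0],"hand":-1},{"linear":[-0.21,0,0.084],"dr":[0,2,0],"hand":-1},{"linear":[-0.245,0,0.098],"dr":[0,2,0],"hand":-1},{"linear":[-0.28,0,0.112],"dr":[0,2,0],"hand":-1},{"linear":[-0.315,0,0.126],"dr":[0,2,0],"hand":-1},{"linear":[-0.341,0,0.138],"dr":[0,2,0],"hand":-1}]' 30
python3 -m crank '[{"linear":[0,0,0],"dr":[0,0,0],"hand":-1},{"linear":[0,0,0],"dr":[0,0,0],"hand":-1},{"linear":[0,0,0],"dr":[0,0,0],"hand":-1},{"linear":[0,0,0],"dr":[0,0,0],"hand":-1},{"linear":[0,0,0],"dr":[0,0,0],"hand":-1}]' 30
python3 - <<'E'
from h import *
o=bot.get_obs();cv2.imwrite("pics/w6.png",bot.read_camera("wrist"))
delta([.578,.199,.048],8)
E
```

```text
t: 12.97
eef_pos: [0.5754, 0.2021, 0.1564]
tool_rot: [0.535, -0.535, 0.463, -0.462]
contact_force: [1.5, -0.1, -1.4]
gripper_width: 0.339
t: 13.38
eef_pos: [0.5761, 0.1961, 0.1573]
tool_rot: [-0.533, 0.534, -0.464, 0.464]
contact_force: [0.5, -1.0, -1.7]
gripper_width: 0.341
t 13.43 pos [0.5761 0.1963 0.1573] q [-0.78  0.48  0.46  1.81 -0.26  0.91 -0.06] lin [-0.0024  0.1093  0.0022] dr [ 0.01 -0.05  0.01] F [ 0.2 -0.7 -0.9] w 0.339
```

View pics/w6.png

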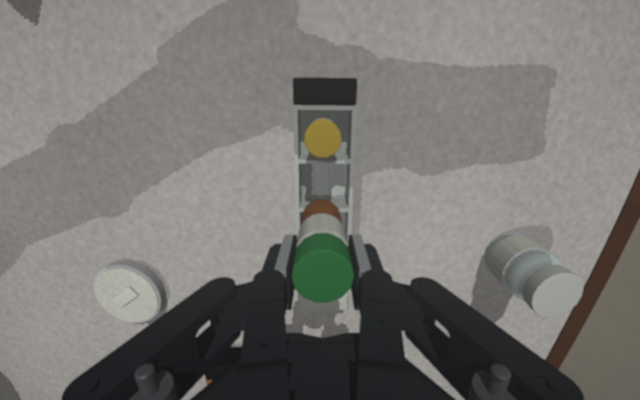

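Green hangs straight, yellow is upright at (322,137), and the dividers are at rows 160 and 209, which puts slot 2 at y≈0.198. Lowering.

```bash

python3 -m crank '[{"linear":[-0.002,0.03,0.002],"dr":[0,0,0],"hand":-1},{"linear":[-0.002,0.06,0.002],"dr":[0,0,0],"hand":-1},{"linear":[-0.002,0.085,0.002],"dr":[0,0,0],"hand":-1},{"linear":[-0.002,0.1,0.002],"dr":[0,0,0],"hand":-1},{"linear":[-0.002,0.106,0.002],"dr":[0,0,0],"hand":-1},{"linear":[-0.002,0.109,0.002],"dr":[0,0,0],"hand":-1},{"linear":[-0.002,0.109,0.002],"dr":[0,0,0],"hand":-1},{"linear":[-0.002,0.109,0.002],"dr":[0,0,0],"hand":-1}]' 30
python3 -m crank '[{"linear":[0,0,0],"dr":[0,0,0],"hand":-0.2},{"linear":[0,0,0],"dr":[0,0,0],"hand":0},{"linear":[0,0,0],"dr":[0,0,0],"hand":0.3},{"linear":[0,0,0],"dr":[0,0,0],"hand":0.7},{"linear":[0,0,0],"dr":[0,0,0],"hand":1},{"linear":[0,0,0],"dr":[0,0,0],"hand":1},{"linear":[0,-0.03,0],"dr":[0,0,0],"hand":1},{"linear":[0,-0.07,0],"dr":[0,0,0],"hand":1},{"linear":[0,-0.11,0],"dr":[0,0,0],"hand":1},{"linear":[0,-0.11,0],"dr":[0,0,0],"hand":1}]' 30
python3 - <<'E'
from h import *
delta([.510,-.215,.158],10)
E
```

```text
t: 14.1
eef_pos: [0.5786, 0.1999, 0.0493]
tool_rot: [0.534, -0.533, 0.464, -0.464]
contact_force: [0.3, -0.7, -0.5]
gripper_width: 0.339
t: 14.93
eef_pos: [0.5825, 0.2011, 0.166]
tool_rot: [0.538, -0.53, 0.462, -0.466]
contact_force: [1.5, 0.8, 1.0]
gripper_width: 0.999
t 14.93 pos [0.5825 0.2011 0.166 ] q [-0.78  0.47  0.47  1.8  -0.26  0.92 -0.06] lin [ 0.4019  0.005  -0.1301] dr [-0.67 -1.97 -0.19] F [1.5 0.8 1. ] w 0.999
```

```bash

python3 -m crank '[{"linear":[0.402,0,-0.128],"dr":[0,-2,0],"hand":1},{"linear":[0.402,0,-0.128],"dr":[0,-2,0],"hand":1},{"linear":[0.402,0,-0.128],"dr":[0,-2,0],"hand":1},{"linear":[0.402,0,-0.128],"dr":[0,-2,0],"hand":1},{"linear":[0.402,0,-0.128],"dr":[0,-2,0],"hand":1},{"linear":[0.402,0,-0.128],"dr":[0,-2,0],"hand":1},{"linear":[0.402,0,-0.128],"dr":[0,-2,0],"hand":1},{"linear":[0.402,0,-0.128],"dr":[0,-2,0],"hand":1},{"linear":[0.402,0,-0.128],"dr":[0,-2,0],"hand":1},{"linear":[0.402,0,-0.128],"dr":[0,-2,0],"hand":1}]'
python3 -m crank '[{"linear":[0.01,0,0],"dr":[0,0,0],"hand":1},{"linear":[0.01,0,0],"dr":[0,0,0],"hand":1},{"linear":[0.01,0,0],"dr":[0,0,0],"hand":1},{"linear":[0.01,0,0],"dr":[0,0,0],"hand":1},{"linear":[0.01,0,0],"dr":[0,0,0],"hand":1}]'
python3 - <<'E'
from h import *
o=bot.get_obs();cv2.imwrite("pics/w7.png",bot.read_camera("wrist"))
for k in("blue","red"):
    for x in bot.place_of("wrist","vial_"+k)[:1]: print(k,x["score"],at("wrist",x["xy"],.005,o).round(4))
delta([.510,-.215,.046],10)
E
```

```text
t: 15.77
eef_pos: [0.5079, -0.2125, 0.1584]
tool_rot: [0.542, -0.542, 0.454, -0.454]
contact_force: [0.5, -0.6, 1.0]
gripper_width: 0.996
t: 16.18
eef_pos: [0.5108, -0.2183, 0.158]
tool_rot: [0.543, -0.542, 0.454, -0.453]
contact_force: [0.9, 0.4, 0.1]
gripper_width: 0.998
blue 0.8 [ 0.5092 -0.2128  0.005 ]
red 0.89 [ 0.5194 -0.2608  0.005 ]
t 16.33 pos [ 0.5106 -0.219   0.1582] q [-0.13  0.4   0.54  1.94 -0.27  0.87  0.73] lin [-4.000e-03  1.122e-01  1.000e-04] dr [ 0.    0.22 -0.03] F [-0.8  0.6 -0.2] w 1.002
```

View pics/w7.png

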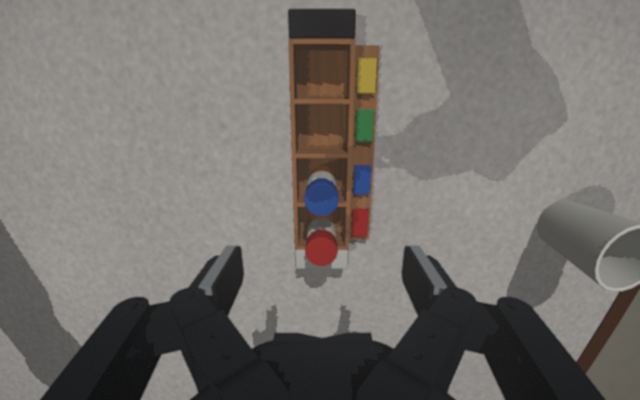

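Blue (321,196) and red (321,246) stand in their compartments. Gripping blue at about y=-0.214.

```bash

python3 -m crank '[{"linear":[-0.005,0.04,0],"dr":[0,0,0],"hand":1},{"linear":[-0.005,0.075,0],"dr":[0,0,0],"hand":1},{"linear":[-0.005,0.1,0],"dr":[0,0,0],"hand":1},{"linear":[-0.005,0.111,0],"dr":[0,0,0],"hand":1},{"linear":[-0.005,0.111,0],"dr":[0,0,0],"hand":1},{"linear":[-0.005,0.111,0],"dr":[0,0,0],"hand":0.6},{"linear":[-0.005,0.111,0],"dr":[0,0,0],"hand":0.2},{"linear":[-0.005,0.111,0],"dr":[0,0,0],"hand":0},{"linear":[-0.005,0.111,0],"dr":[0,0,0],"hand":-0.2},{"linear":[-0.005,0.111,0],"dr":[0,0,0],"hand":-0.4}]' 30
python3 -m crank '[{"linear":[0,0,0],"dr":[0,0,0],"hand":-0.7},{"linear":[0,0,0],"dr":[0,0,0],"hand":-1},{"linear":[0,0,0],"dr":[0,0,0],"hand":-1},{"linear":[0,0,0],"dr":[0,0,0],"hand":-1},{"linear":[0,-0.03,0],"dr":[0,0,0],"hand":-1},{"linear":[0,-0.06,0],"dr":[0,0,0],"hand":-1},{"linear":[0,-0.09,0],"dr":[0,0,0],"hand":-1},{"linear":[0,-0.11,0],"dr":[0,0,0],"hand":-1},{"linear":[0,-0.11,0],"dr":[0,0,0],"hand":-1},{"linear":[0,-0.11,0],"dr":[0,0,0],"hand":-1}]' 30
python3 - <<'E'
from h import *
delta([.584,.149,.158],8)
E
```

```text
t: 17.17
eef_pos: [0.5101, -0.2158, 0.0485]
tool_rot: [0.542, -0.542, 0.454, -0.455]
contact_force: [-0.8, -0.5, 7.4]
gripper_width: 0.342
t: 18.0
eef_pos: [0.5101, -0.2156, 0.1584]
tool_rot: [0.543, -0.541, 0.453, -0.455]
contact_force: [0.1, 0.1, -1.4]
gripper_width: 0.341
t 18.0 pos [ 0.5101 -0.2156  0.1584] q [-0.15  0.4   0.55  1.95 -0.27  0.86  0.73] lin [-0.346   0.0006  0.1367] dr [-0.16  2.09  0.03] F [ 0.1  0.1 -1.4] w 0.341
```

```bash

python3 -m crank '[{"linear":[-0.035,0,0.014],"dr":[0,1,0],"hand":-1},{"linear":[-0.07,0,0.028],"dr":[0,2,0],"hand":-1},{"linear":[-0.105,0,0.042],"dr":[0,2,0],"hand":-1},{"linear":[-0.14,0,0.056],"dr":[0,2,0],"hand":-1},{"linear":[-0.175,0,0.07],"dr":[0,2,0],"hand":-1},{"linear":[-0.21,0,0.084],"dr":[0,2,0],"hand":-1},{"linear":[-0.245,0,0.098],"dr":[0,2,0],"hand":-1},{"linear":[-0.28,0,0.112],"dr":[0,2,0],"hand":-1},{"linear":[-0.315,0,0.126],"dr":[0,2,0],"hand":-1},{"linear":[-0.346,0,0.137],"dr":[0,2,0],"hand":-1}]' 30
python3 -m crank '[{"linear":[0,0,0],"dr":[0,0,0],"hand":-1},{"linear":[0,0,0],"dr":[0,0,0],"hand":-1},{"linear":[0,0,0],"dr":[0,0,0],"hand":-1},{"linear":[0,0,0],"dr":[0,0,0],"hand":-1},{"linear":[0,0,0],"dr":[0,0,0],"hand":-1}]' 30
python3 - <<'E'
from h import *
o=bot.get_obs();cv2.imwrite("pics/w8.png",bot.read_camera("wrist"))
delta([.584,.149,.048],8)
E
```

```text
t: 18.83
eef_pos: [0.5828, 0.1519, 0.1555]
tool_rot: [-0.534, 0.535, -0.464, 0.463]
contact_force: [0.6, 1.3, -0.7]
gripper_width: 0.342
t: 19.25
eef_pos: [0.5834, 0.1471, 0.1569]
tool_rot: [-0.533, 0.534, -0.464, 0.464]
contact_force: [-0.5, 0.1, -0.3]
gripper_width: 0.341
t 19.3 pos [0.5835 0.1474 0.1571] q [-0.72  0.47  0.49  1.83 -0.27  0.9   0.03] lin [-0.0015  0.1091  0.0007] dr [ 0.03 -0.06  0.02] F [ 0.4 -0.4 -0.1] w 0.341
```

View pics/w8.png

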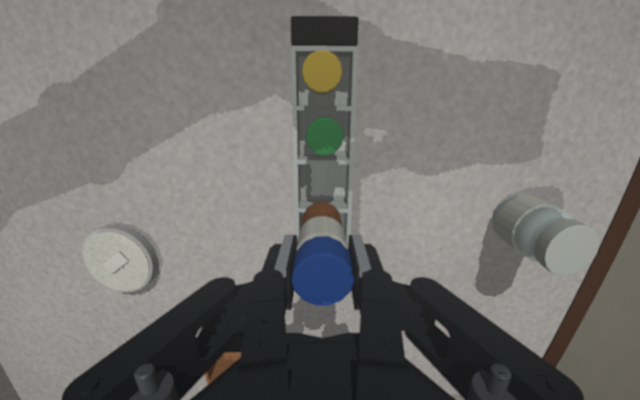

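Yellow (322,71) and green (325,136) are upright. The dividers are at rows 160 and 209, the same geometry as for green, so I'll lower blue.

```bash

python3 -m crank '[{"linear":[-0.001,0.03,0],"dr":[0,0,0],"hand":-1},{"linear":[-0.001,0.06,0],"dr":[0,0,0],"hand":-1},{"linear":[-0.001,0.085,0],"dr":[0,0,0],"hand":-1},{"linear":[-0.001,0.1,0],"dr":[0,0,0],"hand":-1},{"linear":[-0.001,0.106,0],"dr":[0,0,0],"hand":-1},{"linear":[-0.001,0.109,0],"dr":[0,0,0],"hand":-1},{"linear":[-0.001,0.109,0],"dr":[0,0,0],"hand":-1},{"linear":[-0.001,0.109,0],"dr":[0,0,0],"hand":-1}]' 30
python3 -m crank '[{"linear":[0,0,0],"dr":[0,0,0],"hand":-0.2},{"linear":[0,0,0],"dr":[0,0,0],"hand":0},{"linear":[0,0,0],"dr":[0,0,0],"hand":0.3},{"linear":[0,0,0],"dr":[0,0,0],"hand":0.7},{"linear":[0,0,0],"dr":[0,0,0],"hand":1},{"linear":[0,0,0],"dr":[0,0,0],"hand":1},{"linear":[0,-0.03,0],"dr":[0,0,0],"hand":1},{"linear":[0,-0.07,0],"dr":[0,0,0],"hand":1},{"linear":[0,-0.11,0],"dr":[0,0,0],"hand":1},{"linear":[0,-0.11,0],"dr":[0,0,0],"hand":1}]' 30
python3 - <<'E'
from h import *
delta([.519,-.263,.158],10)
E
```

```text
t: 19.97
eef_pos: [0.5843, 0.1495, 0.0493]
tool_rot: [0.534, -0.533, 0.464, -0.464]
contact_force: [0.7, -0.2, 0.3]
gripper_width: 0.339
t: 20.8
eef_pos: [0.5882, 0.1506, 0.1659]
tool_rot: [0.537, -0.53, 0.462, -0.466]
contact_force: [2.0, -1.0, 0.7]
gripper_width: 0.998
t 20.8 pos [0.5882 0.1506 0.1659] q [-0.72  0.46  0.5   1.82 -0.27  0.91  0.03] lin [ 0.3999  0.0054 -0.1264] dr [-0.67 -1.97 -0.13] F [ 2.  -1.   0.7] w 0.998
```

```bash

python3 -m crank '[{"linear":[0.405,0,-0.124],"dr":[0,-2,0],"hand":1},{"linear":[0.405,0,-0.124],"dr":[0,-2,0],"hand":1},{"linear":[0.405,0,-0.124],"dr":[0,-2,0],"hand":1},{"linear":[0.405,0,-0.124],"dr":[0,-2,0],"hand":1},{"linear":[0.405,0,-0.124],"dr":[0,-2,0],"hand":1},{"linear":[0.405,0,-0.124],"dr":[0,-2,0],"hand":1},{"linear":[0.405,0,-0.124],"dr":[0,-2,0],"hand":1},{"linear":[0.405,0,-0.124],"dr":[0,-2,0],"hand":1},{"linear":[0.405,0,-0.124],"dr":[0,-2,0],"hand":1},{"linear":[0.405,0,-0.124],"dr":[0,-2,0],"hand":1}]'
python3 -m crank '[{"linear":[0,0,0],"dr":[0,0,0],"hand":1},{"linear":[0,0,0],"dr":[0,0,0],"hand":1},{"linear":[0,0,0],"dr":[0,0,0],"hand":1},{"linear":[0,0,0],"dr":[0,0,0],"hand":1},{"linear":[0,0,0],"dr":[0,0,0],"hand":1}]'
python3 - <<'E'
from h import *
o=bot.get_obs();bot.read_camera("wrist")
for x in bot.place_of("wrist","vial_red")[:1]: print(x["score"],at("wrist",x["xy"],.005,o).round(4))
delta([.519,-.263,.046],10)
E
```

```text
t: 21.63
eef_pos: [0.5182, -0.2634, 0.1584]
tool_rot: [0.542, -0.542, 0.454, -0.454]
contact_force: [-0.0, 0.8, 0.9]
gripper_width: 1.003
t: 22.05
eef_pos: [0.5195, -0.2596, 0.1581]
tool_rot: [0.543, -0.542, 0.454, -0.453]
contact_force: [0.5, -0.3, 0.1]
gripper_width: 0.998
0.96 [ 0.5191 -0.2626  0.005 ]
t 22.15 pos [ 0.5194 -0.26    0.1582] q [-0.06  0.45  0.55  1.88 -0.3   0.89  0.81] lin [ 0.003   0.1122 -0.0009] dr [-0.    0.23 -0.03] F [-0.3 -0.9 -0.2] w 1.003
```

```bash

python3 -m crank '[{"linear":[0.003,0.04,0],"dr":[0,0,0],"hand":1},{"linear":[0.003,0.075,0],"dr":[0,0,0],"hand":1},{"linear":[0.003,0.1,0],"dr":[0,0,0],"hand":1},{"linear":[0.003,0.111,0],"dr":[0,0,0],"hand":1},{"linear":[0.003,0.111,0],"dr":[0,0,0],"hand":1},{"linear":[0.003,0.111,0],"dr":[0,0,0],"hand":0.6},{"linear":[0.003,0.111,0],"dr":[0,0,0],"hand":0.2},{"linear":[0.003,0.111,0],"dr":[0,0,0],"hand":0},{"linear":[0.003,0.111,0],"dr":[0,0,0],"hand":-0.2},{"linear":[0.003,0.111,0],"dr":[0,0,0],"hand":-0.4}]' 30
python3 -m crank '[{"linear":[0,0,0],"dr":[0,0,0],"hand":-0.7},{"linear":[0,0,0],"dr":[0,0,0],"hand":-1},{"linear":[0,0,0],"dr":[0,0,0],"hand":-1},{"linear":[0,0,0],"dr":[0,0,0],"hand":-1},{"linear":[0,-0.03,0],"dr":[0,0,0],"hand":-1},{"linear":[0,-0.06,0],"dr":[0,0,0],"hand":-1},{"linear":[0,-0.09,0],"dr":[0,0,0],"hand":-1},{"linear":[0,-0.11,0],"dr":[0,0,0],"hand":-1},{"linear":[0,-0.11,0],"dr":[0,0,0],"hand":-1},{"linear":[0,-0.11,0],"dr":[0,0,0],"hand":-1}]' 30
python3 - <<'E'
from h import *
delta([.591,.0995,.158],8)
E
```

```text
t: 22.98
eef_pos: [0.52, -0.2648, 0.0485]
tool_rot: [0.542, -0.542, 0.454, -0.455]
contact_force: [-1.4, 0.2, 6.3]
gripper_width: 0.342
t: 23.82
eef_pos: [0.52, -0.2646, 0.1584]
tool_rot: [0.543, -0.542, 0.453, -0.455]
contact_force: [0.2, 0.2, -1.8]
gripper_width: 0.341
t 23.82 pos [ 0.52   -0.2646  0.1584] q [-0.06  0.45  0.56  1.88 -0.3   0.89  0.82] lin [-0.346   0.0004  0.1337] dr [-0.14  2.09  0.04] F [ 0.2  0.2 -1.8] w 0.341
```

```bash

python3 -m crank '[{"linear":[-0.035,0,0.014],"dr":[0,1,0],"hand":-1},{"linear":[-0.07,0,0.028],"dr":[0,2,0],"hand":-1},{"linear":[-0.105,0,0.042],"dr":[0,2,0],"hand":-1},{"linear":[-0.14,0,0.056],"dr":[0,2,0],"hand":-1},{"linear":[-0.175,0,0.07],"dr":[0,2,0],"hand":-1},{"linear":[-0.21,0,0.084],"dr":[0,2,0],"hand":-1},{"linear":[-0.245,0,0.098],"dr":[0,2,0],"hand":-1},{"linear":[-0.28,0,0.112],"dr":[0,2,0],"hand":-1},{"linear":[-0.315,0,0.124],"dr":[0,2,0],"hand":-1},{"linear":[-0.346,0,0.134],"dr":[0,2,0],"hand":-1}]' 30
python3 -m crank '[{"linear":[0,0,0],"dr":[0,0,0],"hand":-1},{"linear":[0,0,0],"dr":[0,0,0],"hand":-1},{"linear":[0,0,0],"dr":[0,0,0],"hand":-1},{"linear":[0,0,0],"dr":[0,0,0],"hand":-1},{"linear":[0,0,0],"dr":[0,0,0],"hand":-1}]' 30
python3 - <<'E'
from h import *
o=bot.get_obs();cv2.imwrite("pics/w9.png",bot.read_camera("wrist"))
delta([.591,.0995,.048],8)
E
```

```text
t: 24.65
eef_pos: [0.5897, 0.1025, 0.1555]
tool_rot: [-0.534, 0.535, -0.464, 0.462]
contact_force: [0.6, 0.4, -1.1]
gripper_width: 0.336
t: 25.07
eef_pos: [0.5903, 0.0977, 0.157]
tool_rot: [-0.533, 0.534, -0.464, 0.464]
contact_force: [1.1, -0.3, -0.5]
gripper_width: 0.34
t 25.12 pos [0.5905 0.0979 0.1571] q [-0.65  0.47  0.51  1.84 -0.29  0.9   0.13] lin [-0.0015  0.1091  0.0008] dr [ 0.03 -0.06  0.02] F [-0.6 -0.1 -1. ] w 0.342
```

View pics/w9.png

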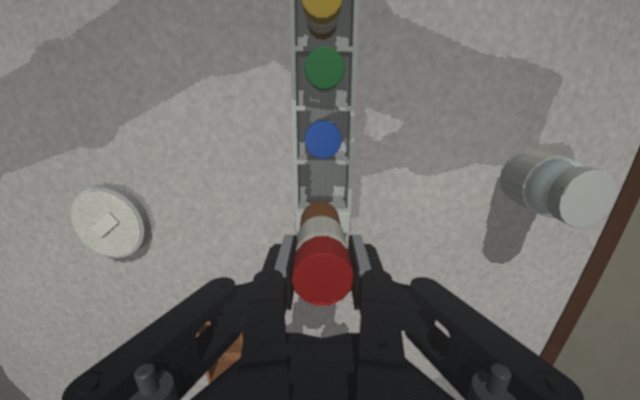

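Yellow, green (325,68) and blue (323,139) are upright, and slot 4 lies between rows 160 and 209 as in the earlier placings. Lowering red, then backing off for a final look.

```bash

python3 -m crank '[{"linear":[-0.001,0.03,0],"dr":[0,0,0],"hand":-1},{"linear":[-0.001,0.06,0],"dr":[0,0,0],"hand":-1},{"linear":[-0.001,0.085,0],"dr":[0,0,0],"hand":-1},{"linear":[-0.001,0.1,0],"dr":[0,0,0],"hand":-1},{"linear":[-0.001,0.106,0],"dr":[0,0,0],"hand":-1},{"linear":[-0.001,0.109,0],"dr":[0,0,0],"hand":-1},{"linear":[-0.001,0.109,0],"dr":[0,0,0],"hand":-1},{"linear":[-0.001,0.109,0],"dr":[0,0,0],"hand":-1}]' 30
python3 -m crank '[{"linear":[0,0,0],"dr":[0,0,0],"hand":-0.2},{"linear":[0,0,0],"dr":[0,0,0],"hand":0},{"linear":[0,0,0],"dr":[0,0,0],"hand":0.3},{"linear":[0,0,0],"dr":[0,0,0],"hand":0.7},{"linear":[0,0,0],"dr":[0,0,0],"hand":1},{"linear":[0,0,0],"dr":[0,0,0],"hand":1},{"linear":[0,-0.03,0],"dr":[0,0,0],"hand":1},{"linear":[0,-0.07,0],"dr":[0,0,0],"hand":1},{"linear":[0,-0.11,0],"dr":[0,0,0],"hand":1},{"linear":[0,-0.15,0],"dr":[0,0,0],"hand":1}]' 30
python3 -m crank '[{"linear":[0.03,-0.02,0],"dr":[0,0,0],"hand":1},{"linear":[0.06,-0.04,0],"dr":[0,0,0],"hand":1},{"linear":[0.08,-0.05,0],"dr":[0,0,0],"hand":1},{"linear":[0.08,-0.05,0],"dr":[0,0,0],"hand":1},{"linear":[0.08,-0.05,0],"dr":[0,0,0],"hand":1},{"linear":[0.08,-0.05,0],"dr":[0,0,0],"hand":1}]'
python3 - <<'E'
from h import *
o=bot.get_obs();a=bot.read_camera("wrist");b=bot.read_camera("scene")
for k in("yellow","green","blue","red"):
    for c in("wrist","scene"):
        for x in bot.place_of(c,"vial_"+k)[:1]: print(k,c,round(x["score"],2),at(c,x["xy"],.005,o).round(4))
b=cv2.resize(b[100:260,270:500],None,fx=2.3,fy=2.3);a=a[:, 140:500]
h=max(a.shape[0],b.shape[0]);pad=lambda m:cv2.copyMakeBorder(m,0,h-m.shape[0],0,0,0)
m=np.hstack([pad(a),pad(b)]);m=cv2.resize(m,None,fx=.89,fy=.89);print(m.shape);cv2.imwrite("pics/f.png",m)
print(bot.get_obs()["t"])
E
```

```text
t: 25.78
eef_pos: [0.5913, 0.1, 0.0492]
tool_rot: [0.534, -0.533, 0.463, -0.464]
contact_force: [1.2, 0.6, -0.7]
gripper_width: 0.34
t: 26.62
eef_pos: [0.59, 0.1003, 0.1997]
tool_rot: [-0.534, 0.534, -0.464, 0.464]
contact_force: [0.6, 1.0, 0.4]
gripper_width: 0.998
t: 27.12
eef_pos: [0.6013, 0.0224, 0.2477]
tool_rot: [-0.534, 0.534, -0.464, 0.463]
contact_force: [0.8, -0.5, 0.4]
gripper_width: 0.998
yellow scene 0.47 [0.5683 0.2461 0.005 ]
green wrist 0.78 [0.5752 0.201  0.005 ]
green scene 0.55 [0.5713 0.1958 0.005 ]
blue wrist 0.83 [0.5873 0.1501 0.005 ]
blue scene 0.76 [0.5837 0.149  0.005 ]
red wrist 0.95 [0.5872 0.102  0.005 ]
red scene 0.73 [0.5905 0.1061 0.005 ]
(356, 791, 3)
27.6167
```

View pics/f.png

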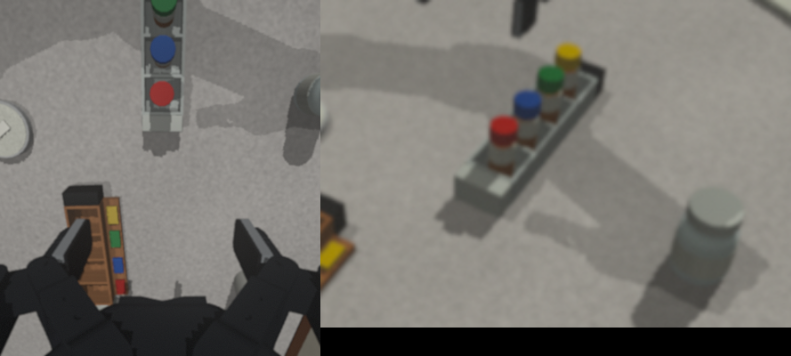

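The scene crop shows all four vials upright, in the order yellow, green, blue, red from the black block. The gripper is clear, so I'm handing in.

```bash
python3 -c "
from station import bot
print(bot.hand_in())"
```

```text
the job is handed in; nothing more can be done
None
```

I moved all four vials into the aluminium rack, one to a compartment. From its black end block the order is yellow, green, blue, red, the same as on the wooden rack, and the job was handed in at about 27.6 s.

- **Final check:** The last scene picture showed all four standing upright in the right order, with the gripper open and clear. The networks put each one within about 8 mm of its slot centre.
- **Only partly checked:** In the last wrist picture, yellow was out of view, so the scene camera alone confirms it there, with a low score of 0.47. Earlier wrist pictures did show it upright in its slot.
- **Small disagreements:** The rack's position differed by a few millimetres between views. I used values in between, and each vial has about 9 mm of clearance along the row.
- **Forces:** The readings I printed stayed below 8 N. They are only the values at the end of each move.

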